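# Load the patty toaster and hold its lowering lever half way down

### The arm

A 7-joint arm with a two-finger parallel gripper is mounted at the origin on a cart in front of the work surface, level with it; the furniture and walls round the work are solid. World frame = base frame: x ahead of the robot, y to its left, z up, the work surface at z = 0. Lengths are in m, angles in rad, forces in N, time in s.
With the tool pointing down it reaches from about 0.4 to 0.85 m from the base axis. Payload 10.4 kg.
Tool frame: the origin (TCP) lies between the finger pads, 19 mm behind the fingertips; this is the grasp point; z points along the fingers, y is the line along which they close (so a half turn about z gives the same grasp; the last joint's range is limited). The gripper opens to 85 mm and grips with 20 to 120 N. Pads are 22 mm wide; open, the fingers measure 114 mm over their backs; the gripper's body (76 mm by 85 mm) begins 54 mm behind the grasp point. The pads swing forward as they close: fully open they stand 13 mm farther back than shut.
Start: joints at [-1.287, 0.332, -0.065, 1.46, 0.022, 1.35, -0.088], TCP at [0.189, 0.596, 0.25] pointing down, gripper open.
Joint ranges: [-2.6, 2.6], [-0.5, 2.12], [-1.47, 1.34], [0.16, 2.42], [-1.27, 4.41], [0.06, 2.06], [-2.6, 2.6]. Speed limits (rad/s): [2.22, 2.22, 2.79, 2.79, 3.14, 3.14, 3.14].

### API

Orientations are given as a unit quaternion [x, y, z, w].
In Python, from workcell import manip, optics gives the robot as it stands.
- The arm moves only by the tool jog_arm, never from a script. Its arguments are lists of equal length, an entry for each row: "dr": the turn, a rotation vector about the tool's x, y, z normalised to -1 to 1, where 1 is 4 degrees, a list of three; "translation": the shift along the tool's x, y, z normalised to -1 to 1, where 1 is 0.025 m, a list of three; "jaw": the opening, from 0 (shut) to 1 (fully open). A call has 1 to 10 rows; each row shifts and turns the commanded pose from where the row before left it, along the tool's axes as they then stand; what a row does not reach is not made up. A row lasts 1/10 s, in which the tool goes at most 50 mm and 8.59 degrees, less where a joint would pass 70% of its speed; a pose out of reach is approached as far as the arm can. A call with a number of a shift or a turn outside -1 to 1 is refused whole. A call with a gripper value outside its range is refused whole. The fingers move at their own pace and stop on an object; "squeeze" is the grip in N (left out, the last holds). Time passes only in rows, so rows that do not move let the fingers close. It gives the time, the measured TCP pose, the force, the opening and the grip force at its end, in the units of the state.
- manip.get_obs(): the state, without advancing time (a new reading comes with each control period).
- optics.camera(name): name is "scene" or "top" or "wrist"; returns a dict with "color" (384x512x3 uint8, red, green, blue), "mtx" (3x3 intrinsics, pixels), "R" (3x3) and "t" (3): a world point X has camera coordinates R X + t. Camera axes: x right, y down, z forward; pixel columns grow to the right and rows downward; lengths in m; the calibration is good to about 2 mm. A picture is of the moment at which its call begins. There is no depth.
- manip.hand_in(): hands the job in; it is judged then, once.
The state is a dict: "clock": time; "joint_pos": joint angles; "joint_velocities": joint speeds; "tau": joint torques, N m; "position": TCP position; "ee_rot": TCP orientation; "ft_force": force on the tool from outside, world axes, zero at the start; "torque": the same for the moment, N m; "grip_width": opening from 0.0 (shut) to 1.0 (fully open); "grasp_force": force on a finger pad.
Only numpy, scipy, OpenCV 4.12 (cv2) and the standard library are available. Lean on these libraries where they do the work, as an engineer would, in place of code of your own. Each camera call takes 0.05 s, during which the arm holds its last target. There are 200 camera calls.

### The job

Lay the three frozen patties from the chopping board flat on the wire rack of the toaster, in a neat row with one in each of its three square bays, while the rack is up. Then press the spring-loaded lever at the end of the toaster half way down (12 mm of its 24 mm travel, the middle mark) and finish while you are still holding it there: the lever does not latch and springs back if released. Leave the mug, the matchbox and the small steel bowl where they are.

Things in the scene. Friction and masses are not known exactly. Their poses are not given: they have to be found in the camera images.
- toaster: the housing of an open-topped aluminium and grey toaster, 120 (x) x 270 (y) x 96 mm high, fixed to the counter. Origin: centre of its underside, on the counter. Its y axis runs along the row of bays; the lever sticks out at its -y end. Inside its walls, flush with the top, a steel wire rack rides up and down.
- rack (a joint): how far the rack and its lever (one rigid piece) are pressed down, in m: 0 = up at rest, 0.012 = half way, 0.024 = bottom stop. It slides straight down along the toaster's z. A spring pushes it up: about 6 N to start, 10 N half way, 13 N at the bottom with the rack empty; the three patties take about 2 N off that and do not make it sink.
- lever_top (a point): centre of the top face of the lever's flat white finger pad, 36 (toaster's x) x 40 (toaster's y) x 10 mm thick, 168 mm from the toaster's centre towards its -y end, 86.5 mm above the counter at rest; free above and on three sides, the toaster's end wall is 13 mm from its inner edge. Moves with the rack; axes as the toaster's.
- bay0 (a point): centre of the floor of the rack's bay nearest the lever, 72 mm from the toaster's centre. Axes as the toaster's. Bays are squares of 67 mm clear width, bordered by steel wires whose tops stand 6 mm above the rack's floor; the floor is 98 mm above the counter with the rack up. Moves with the rack.
- bay1 (a point): the same for the middle bay, at the toaster's centre
- bay2 (a point): the same for the bay farthest from the lever, 72 mm from the toaster's centre. Nothing of the toaster stands higher than the bays' wires.
- board: wooden chopping board lying on the counter, fixed, 200 x 300 x 22 mm thick. Origin: centre of its underside; its y axis runs along the 300 mm side. The patties start lying on it, roughly in a line along its y axis, about 80 mm apart.
- patty0: a round flat frozen patty, rigid, light brown, diameter 50 mm, 24 mm thick, 0.06 to 0.11 kg, all three alike (any may go in any bay). Origin: centre of its underside, z up its axis.
- patty1: a round flat frozen patty, rigid, light brown, diameter 50 mm, 24 mm thick, 0.06 to 0.11 kg, all three alike (any may go in any bay). Origin: centre of its underside, z up its axis.
- patty2: a round flat frozen patty, rigid, light brown, diameter 50 mm, 24 mm thick, 0.06 to 0.11 kg, all three alike (any may go in any bay). Origin: centre of its underside, z up its axis.
- mug: white mug, 92 x 124 x 101 mm, bystander; origin at the centre of its underside
- matchbox: matchbox, 36 x 53 x 15 mm, bystander; origin at the centre of its underside
- small_bowl: small steel bowl, diameter 73 mm, 36 mm high, bystander; origin at the centre of its underside
Things that resemble listed ones, but are neither listed nor needed, are in the scene too. What is shaped like the patty2 but purple is not meant. Leave any green look-alike of the patty0 alone.

How it is judged:
By the outcome, as a careful person would: the job done as asked, in the order asked, and still so for the second after the job is handed in, while the arm keeps its last pose, push and grip.
It also fails if it takes over 70 s, if anything falls off the work surface, if the arm or the gripper's body presses on something with over 40 N, if the wrist force passes 120 N, or if a joint passes its speed limit or range.

## Working session

There is one attempt and no reset: what is moved stays moved. The work goes in short steps, Python scripts to look and compute and a tool call to move; the robot and the scene stay as the last step left them, time stands still between calls to the robot, and variables do not carry over. Pictures are saved under pics/ and viewed, at most 10 in all, crops included, and the job is handed in when it is done.

Besides the shell and the picture viewer there is one more tool, called after "Call:" as name(argument=value, ...) on one line, values as JSON. jog_arm: Moves the arm, as the interface text tells. Scaled input: -1 to 1 covers 0.025 m each way for a shift and 4 degrees each way for a turn. Its arguments: {"type":"object","properties":{"dr":{"type":"array","items":{"type":"array","items":{"type":"number"}}},"translation":{"type":"array","items":{"type":"array","items":{"type":"number"}}},"jaw":{"type":"array","items":{"type":"number"}},"squeeze":{"type":"number"}},"required":["dr","translation","jaw"]}

```bash
mkdir -p pics
python3 - <<'E'
from workcell import manip, optics
import cv2,numpy as np,pickle
d={}
for n in("scene","top"):
    c=optics.camera(n);d[n]=c
    cv2.imwrite(f"pics/{n}0.png",c["color"][:,:,::-1]);print(n,c["mtx"].tolist(),c["R"].round(4).tolist(),c["t"])
pickle.dump(d,open("d0.pkl","wb"))
print(manip.get_obs())
E
```

```text
scene [[371.2597258417186, 0.0, 261.0455730264973], [0.0, 371.2597258417186, 188.72256021467865], [0.0, 0.0, 1.0]] [[0.8457, -0.5336, 0.0091], [-0.3951, -0.6374, -0.6615], [0.3588, 0.5558, -0.7499]] [-0.43974413  0.3069509   0.91837676]
top [[490.95696659521957, 0.0, 256.5732972252733], [0.0, 490.95696659521957, 191.82684026500587], [0.0, 0.0, 1.0]] [[0.0014, -1.0, 0.0092], [-0.9965, -0.0021, -0.0838], [0.0838, -0.009, -0.9964]] [0.02649268 0.55075609 1.43428711]
{'clock': 0.1, 'joint_pos': array([-1.28663102,  0.33283287, -0.06471263,  1.46085469,  0.02159343,
        1.34991647, -0.08852935]), 'joint_velocities': array([ 5.85249754e-05, -1.25092503e-03, -1.35038667e-03, -1.38262191e-03,
        6.88046359e-04, -7.61825003e-04, -7.24836936e-04]), 'tau': array([ 3.49655631e-03, -6.26751494e+01,  4.99976857e-02, -3.92423344e+01,
        1.62783335e-02,  7.02131903e-03,  3.08314884e-05]), 'position': array([0.18863272, 0.59552167, 0.24928167]), 'ee_rot': array([ 1.52781755e-01,  9.88259734e-01, -6.53659078e-04, -7.61911674e-05]), 'ft_force': array([-0.21234012, -0.37651885, -0.02730664]), 'torque': array([-0.02104226, -0.02083499,  0.03134922]), 'grasp_force': 0.0, 'grip_width': 0.9946525050168138}
```

View pics/scene0.png

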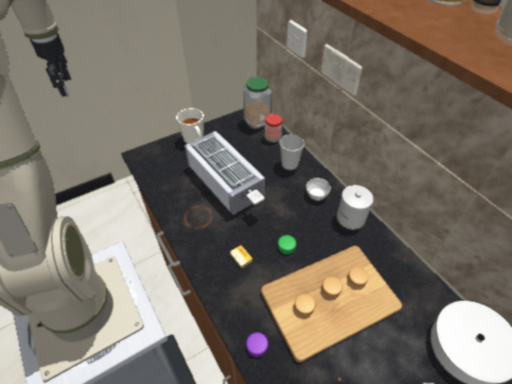

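View pics/top0.png

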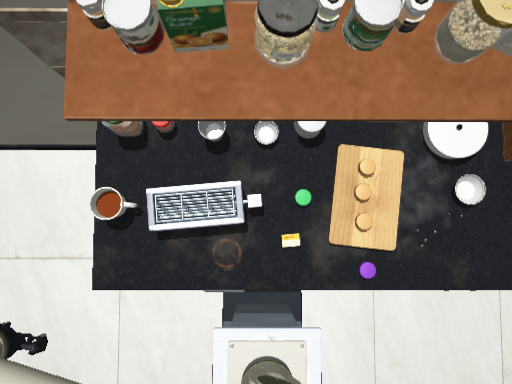

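Both views agree. Candidates in the top view are three light-brown patties on the board at (367,167), (362,191) and (363,221), a green look-alike at (303,198) and a purple one at (368,270). I choose the three brown ones. The toaster is at about (195,205) with its white lever at (254,201). The mug is at (108,204), the matchbox at (290,240) and the steel bowl at (265,132) (white bowl at (469,190)).

```bash
cat > h.py <<'E'
import numpy as np,cv2
def ray(c,uv,z):
    K,R,t=np.array(c["mtx"]),np.array(c["R"]),np.array(c["t"])
    o=-R.T@t; d=R.T@np.linalg.inv(K)@np.array([uv[0],uv[1],1.])
    return o+d*(z-o[2])/d[2]
def proj(c,X):
    p=np.array(c["mtx"])@(np.array(c["R"])@X+np.array(c["t"]));return p[:2]/p[2]
def blobs(mask,amin):
    n,l,s,ce=cv2.connectedComponentsWithStats(mask.astype(np.uint8))
    return [(ce[i],s[i],(l==i).astype(np.uint8)) for i in range(1,n) if s[i][4]>=amin]
E
python3 - <<'E'
from h import *;import pickle
d=pickle.load(open("d0.pkl","rb"))
for n in d:
    c=d[n];print(n,"cam",(-np.array(c["R"]).T@c["t"]).round(3))
c=d["top"];im=c["color"];hsv=cv2.cvtColor(im,cv2.COLOR_RGB2HSV)
for p in[(367,167),(362,191),(363,221),(340,235),(303,198),(254,201),(195,228),(150,208)]:print(p,hsv[p[1],p[0]],ray(c,p,.046).round(3))
# toaster+lever : low saturation bright
m=(hsv[...,1]<60)&(hsv[...,2]>110);m[:170]=0;m[245:]=0;m[:,:140]=0;m[:,275:]=0
m=cv2.morphologyEx(m.astype(np.uint8),cv2.MORPH_CLOSE,np.ones((5,5)))
for ce,s,mm in blobs(m,40):
    r=cv2.minAreaRect(cv2.findNonZero(mm));print(ce,s,r)
    print([ray(c,q,.104).round(4).tolist() for q in cv2.boxPoints(r)])
big=np.hstack([cv2.resize(im[150:250,320:420],None,fx=4,fy=4,interpolation=2),cv2.resize(im[160:260,175:275],None,fx=4,fy=4,interpolation=2)])
cv2.imwrite("pics/crop1.png",big[:,:,::-1])
E
```

```text
scene cam [ 0.164 -0.549  0.896]
top cam [0.429 0.041 1.475]
(367, 167) [ 19 109 245] [ 0.623 -0.297  0.046]
(362, 191) [ 20 106 246] [ 0.552 -0.281  0.046]
(363, 221) [ 19 110 245] [ 0.464 -0.282  0.046]
(340, 235) [ 18 111 228] [ 0.423 -0.215  0.046]
(303, 198) [ 68 139 230] [ 0.531 -0.108  0.046]
(254, 201) [105   6 245] [0.522 0.035 0.046]
(195, 228) [120  12  41] [0.443 0.206 0.046]
(150, 208) [110  20 226] [0.501 0.337 0.046]
[197.29541242 205.14087118] [ 146  180  116   51 4316] ((203.97769165039062, 204.54580688476562), (43.06270980834961, 114.9271011352539), 84.98689270019531)
[[0.5536, 0.3409, 0.104], [0.5827, 0.0205, 0.104], [0.4624, 0.0099, 0.104], [0.434, 0.328, 0.104]]
```

View pics/crop1.png

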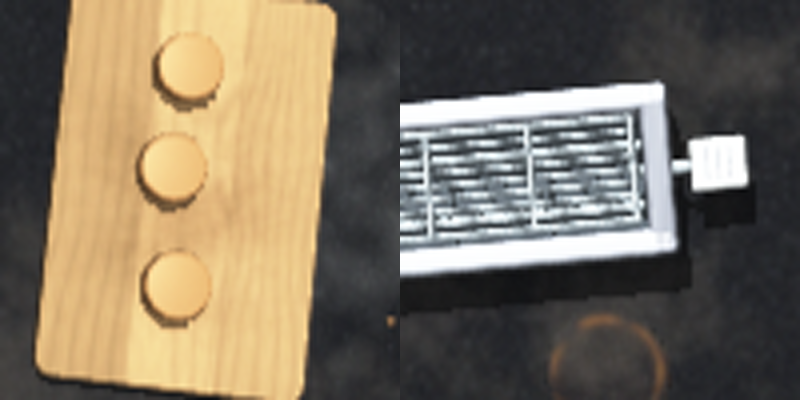

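The crop confirms three round brown patties, with top centres at about (367,166), (363,191.5) and (364,221), and nothing else on the board. The toaster's lever pad is at about (254.2,200.5). The bay dividers cross at crop (529,175) and (428,185).

Run:
```python
from h import *;import pickle
d=pickle.load(open("d0.pkl","rb"))
c=d["top"];im=c["color"]
g=cv2.resize(cv2.cvtColor(im,cv2.COLOR_RGB2GRAY)[150:250,320:420],None,fx=8,fy=8,interpolation=2)
h=cv2.HoughCircles(cv2.GaussianBlur(g,(0,0),3),cv2.HOUGH_GRADIENT_ALT,1.5,120,param1=60,param2=.6,minRadius=50,maxRadius=90)
for u,v,r in (h[0] if h is not None else []):
    p=((u+.5)/8-.5+320,(v+.5)/8-.5+150);X=ray(c,p,.046);print("patty",np.round(p,1),r/8,X.round(4),"scene px",proj(d["scene"],X).round(1))
def cr(u,v):return ((u-400+.5)/4-.5+175,(v+.5)/4-.5+160)
L=ray(c,cr(718.5,163.5),.0865);A=ray(c,cr(529.5,175),.104);B=ray(c,cr(427.5,185),.104)
print("lever",L,"scene",proj(d["scene"],L));print("div",A,B,np.linalg.norm((A-B)[:2]))
hsv=cv2.cvtColor(im,cv2.COLOR_RGB2HSV)
m=(hsv[...,1]<60)&(hsv[...,2]>110);m[:170]=0;m[245:]=0;m[:,:140]=0;m[:,275:]=0
m=cv2.morphologyEx(m.astype(np.uint8),cv2.MORPH_CLOSE,np.ones((5,5)));m=cv2.morphologyEx(m,cv2.MORPH_OPEN,np.ones((21,21)))
# long edges: first/last mask pixel per column
xs=np.arange(160,235)
for f in("top","bot"):
    ys=[(np.flatnonzero(m[:,x])[0]-.5 if f=="top" else np.flatnonzero(m[:,x])[-1]+.5) for x in xs]
    k=np.polyfit(xs,ys,1);P,Q=[ray(c,(x,np.polyval(k,x)),.096) for x in(160,234)]
    print(f,P,Q,np.degrees(np.arctan2(-(P-Q)[0],(P-Q)[1])))
    e=(P-Q)[:2]/np.linalg.norm((P-Q)[:2]);n=np.array([e[1],-e[0]]);print("dist of lever to edge",n@(L-P)[:2])
e=(B-L)[:2]/np.linalg.norm((B-L)[:2]);print("yaw lever-B",np.degrees(np.arctan2(-e[0],e[1])), "L-A",np.linalg.norm((A-L)[:2]),"L-B",np.linalg.norm((B-L)[:2]))
# scene lever
s=d["scene"]["color"];hs=cv2.cvtColor(s,cv2.COLOR_RGB2HSV)
cv2.imwrite("pics/crop2.png",np.hstack([cv2.resize(s[q[0]:q[0]+130,q[1]:q[1]+130],None,fx=3,fy=3,interpolation=2) for q in((120,170),(240,260))])[:,:,::-1])
```

```text
patty [363.2 220.8] 7.811163 [ 0.4647 -0.2832  0.046 ] scene px [304.6 302.4]
patty [367.4 166.4] 7.8989863 [ 0.6244 -0.298   0.046 ] scene px [358.7 275.3]
patty [362.7 191.9] 7.761941 [ 0.5491 -0.2829  0.046 ] scene px [331.8 285.2]
lever [0.52068829 0.03457814 0.0865    ] scene [255.06556849 196.42118512]
div [0.51121813 0.16667965 0.104     ] [0.50409161 0.2377434  0.104     ] 0.07142020204033263
top [0.55882914 0.30013375 0.096     ] [0.57591272 0.09188608 0.096     ] 4.689751712528265
dist of lever to edge -0.05972505138900191
bot [0.4369816  0.29796435 0.096     ] [0.45525695 0.09125791 0.096     ] 5.052503407967521
dist of lever to edge 0.060185387694638395
yaw lever-B 4.670153183324407 L-A 0.1324405209657109 L-B 0.20384203361692482
```

View pics/crop2.png

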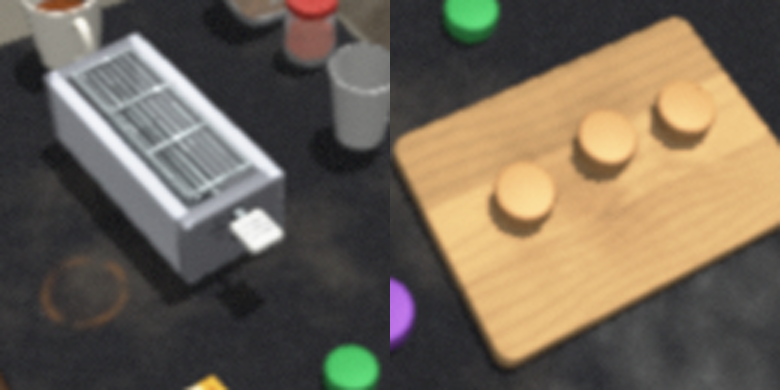

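Both views agree: projecting the top-view points into the scene view lands on the patties and the lever, and lever-to-divider distances are 132 and 204 mm as specified. The toaster's yaw is about 4.75°. I'll turn the tool so its x is along toaster +y and its y along toaster +x.

Call:
jog_arm(dr=[[0, 0, 1], [0, 0, 1], [0, 0, 1], [0, 0, 1], [0, 0, 1], [0, 0, 1], [0, 0, 1], [0, 0, 1], [0, 0, 1], [0, 0, 1]], translation=[[0, 0, 0], [0, 0, 0], [0, 0, 0], [0, 0, 0], [0, 0, 0], [0, 0, 0], [0, 0, 0], [0, 0, 0], [0, 0, 0], [0, 0, 0]], jaw=[0.78, 0.78, 0.78, 0.78, 0.78, 0.78, 0.78, 0.78, 0.78, 0.78], squeeze=40)

```text
clock: 1.1
position: [0.1887, 0.5956, 0.2495]
ee_rot: [0.483, 0.876, -0.0, 0.0]
ft_force: [-0.7, -0.4, -0.8]
grip_width: 0.778
grasp_force: 0.0
```

Call:
jog_arm(dr=[[0, 0, 1], [0, 0, 1], [0, 0, 1], [0, 0, 1], [0, 0, 1], [0, 0, 1], [0, 0, 0.93], [0, 0, 0]], translation=[[0, 0, 0], [0, 0, 0], [0, 0, 0], [0, 0, 0], [0, 0, 0], [0, 0, 0], [0, 0, 0], [0, 0, 0]], jaw=[0.78, 0.78, 0.78, 0.78, 0.78, 0.78, 0.78, 0.78])

```text
clock: 1.9
position: [0.1886, 0.5956, 0.2496]
ee_rot: [0.678, 0.735, -0.0, 0.0]
ft_force: [-0.5, -0.3, -0.4]
grip_width: 0.785
grasp_force: 0.0
```

Call:
jog_arm(dr=[[0, 0, 0], [0, 0, 0], [0, 0, 0], [0, 0, 0], [0, 0, 0], [0, 0, 0], [0, 0, 0], [0, 0, 0], [0, 0, 0], [0, 0, 0]], translation=[[-1, 0.81, 0], [-1, 0.81, 0], [-1, 0.81, 0], [-1, 0.81, 0], [-1, 0.81, 0], [-1, 0.81, 0], [-1, 0.81, 0], [-1, 0.81, 0], [-1, 0.81, 0], [-1, 0.81, 0]], jaw=[0.78, 0.78, 0.78, 0.78, 0.78, 0.78, 0.78, 0.78, 0.78, 0.78])

```text
clock: 2.9
position: [0.4118, 0.3622, 0.2499]
ee_rot: [0.677, 0.736, -0.0, -0.0]
ft_force: [0.7, 0.1, 0.4]
grip_width: 0.783
grasp_force: 0.0
```

Call:
jog_arm(dr=[[0, 0, 0], [0, 0, 0], [0, 0, 0], [0, 0, 0], [0, 0, 0], [0, 0, 0], [0, 0, 0], [0, 0, 0], [0, 0, 0], [0, 0, 0]], translation=[[-1, 0, 0], [-1, 0, 0], [-1, 0, 0], [-1, 0, 0], [-1, 0, 0], [-1, 0, 0], [-1, 0, 0], [-1, 0, 0], [-1, 0, 0], [-1, 0, 0]], jaw=[0.78, 0.78, 0.78, 0.78, 0.78, 0.78, 0.78, 0.78, 0.78, 0.78])

```text
clock: 3.9
position: [0.4314, 0.113, 0.2499]
ee_rot: [0.677, 0.736, 0.0, -0.0]
ft_force: [0.8, -0.4, -0.1]
grip_width: 0.777
grasp_force: 0.0
```

Call:
jog_arm(dr=[[0, 0, 0], [0, 0, 0], [0, 0, 0], [0, 0, 0], [0, 0, 0], [0, 0, 0], [0, 0, 0], [0, 0, 0], [0, 0, 0], [0, 0, 0]], translation=[[-1, 0, 0], [-1, 0, 0], [-1, 0, 0], [-1, 0, 0], [-1, 0, 0], [-1, 0, 0], [-1, 0, 0.4], [-1, 0, 0.4], [-1, 0, 0.4], [-1, 0, 0.4]], jaw=[0.78, 0.78, 0.78, 0.78, 0.78, 0.78, 0.78, 0.78, 0.78, 0.78])

```text
clock: 4.9
position: [0.4519, -0.136, 0.2097]
ee_rot: [0.677, 0.736, 0.0, 0.0]
ft_force: [-0.6, -0.1, 0.0]
grip_width: 0.773
grasp_force: 0.0
```

Call:
jog_arm(dr=[[0, 0, 0], [0, 0, 0], [0, 0, 0], [0, 0, 0], [0, 0, 0], [0, 0, 0], [0, 0, 0], [0, 0, 0], [0, 0, 0]], translation=[[-1, 0, 0.4], [-1, 0, 0.4], [-1, 0, 0.4], [-1, 0, 0.4], [-1, 0, 0.4], [-0.96, 0, 0], [0, 0, 0.5], [0, 0, 0.4], [0, 0, 0]], jaw=[0.78, 0.78, 0.78, 0.78, 0.78, 0.78, 0.78, 0.78, 0.78])

```text
clock: 5.8
position: [0.4636, -0.282, 0.1357]
ee_rot: [0.677, 0.736, -0.0, -0.001]
ft_force: [-0.4, 0.2, 1.5]
grip_width: 0.781
grasp_force: 0.0
```

```bash
cat > w.py <<'E'
from workcell import manip, optics
from h import *
import sys,pickle
o=manip.get_obs();p=o["position"];a=np.radians(4.75);e=np.array([-np.sin(a),np.cos(a)]);f=np.array([np.cos(a),np.sin(a)])
print("u %.4f v %.4f z %.4f"%(e@p[:2],f@p[:2],p[2]),o["ft_force"].round(1),o["clock"])
n=sys.argv[1];c=optics.camera(n);pickle.dump(c,open("w.pkl","wb"));cv2.imwrite("pics/%s.png"%sys.argv[2],c["color"][:,:,::-1])
for t in [(.4647,-.2832),(.5491,-.2829),(.6244,-.298)]: print(proj(c,np.array([*t,.046])).round(0))
E
python3 w.py wrist w1
```

```text
u -0.3194 v 0.4386 z 0.1357 [-0.4  0.2  1.5] 5.8
[253. 205.]
[378. 215.]
[482. 244.]
```

View pics/w1.png

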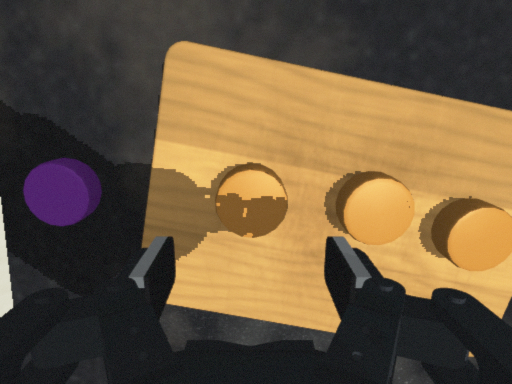

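The wrist view shows the near patty at (251,202), mid at (378,211) and far at (480,238). All are within about 2 mm of the predictions, so I descend and grasp.

Call:
jog_arm(dr=[[0, 0, 0], [0, 0, 0], [0, 0, 0], [0, 0, 0], [0, 0, 0], [0, 0, 0], [0, 0, 0], [0, 0, 0], [0, 0, 0], [0, 0, 0]], translation=[[-0.1, 0.04, 1], [0, 0, 1], [0, 0, 1], [0, 0, 0.5], [0, 0, 0], [0, 0, 0], [0, 0, 0], [0, 0, 0], [0, 0, 0], [0, 0, 0]], jaw=[0.78, 0.78, 0.78, 0.78, 0.78, 0.4, 0.4, 0.4, 0.4, 0.4])

```text
clock: 6.85
position: [0.4663, -0.2862, 0.0515]
ee_rot: [0.677, 0.736, 0.001, 0.001]
ft_force: [-2.4, 1.5, 7.2]
grip_width: 0.56
grasp_force: 41.6
```

Call:
jog_arm(dr=[[0, 0, 0], [0, 0, 0], [0, 0, 0], [0, 0, 0], [0, 0, 0]], translation=[[0, 0, 0], [0, 0, -0.4], [0, 0, -1], [0, 0, -1], [0, 0, 0]], jaw=[0.4, 0.4, 0.4, 0.4, 0.4])

```text
clock: 7.35
position: [0.4671, -0.2872, 0.1138]
ee_rot: [0.678, 0.735, 0.001, 0.003]
ft_force: [0.9, 0.4, -0.8]
grip_width: 0.56
grasp_force: 41.6
```

```bash
python3 w.py wrist w2
```

```text
u -0.3249 v 0.4417 z 0.1138 [ 0.9  0.4 -0.8] 7.35
[247. 207.]
[385. 217.]
[499. 249.]
```

View pics/w2.png

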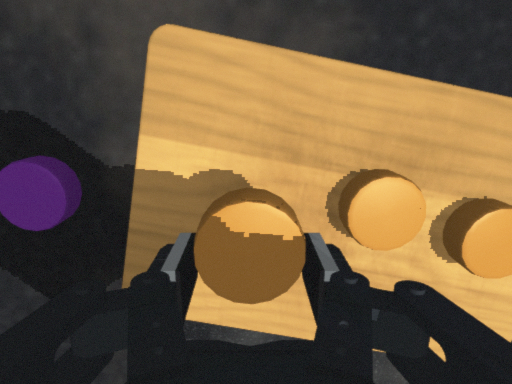

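The patty is held, with the patty's disc centre at about (250,246), 110 px wide, between the pads at x≈185 and 318. Next I work out where it sits relative to the TCP.

Run:
```python
from workcell import manip
from h import *;import pickle
c=pickle.load(open("w.pkl","rb"));p=manip.get_obs()["position"]
R=np.array(c["R"]);o=-R.T@c["t"];print("cam-tcp",o-p,"axis",R[2],"f",c["mtx"][0][0],"tcp px",proj(c,p),"tip px",proj(c,p-[0,0,.019]))
a=np.radians(4.75);e=np.array([-np.sin(a),np.cos(a)]);f=np.array([np.cos(a),np.sin(a)])
print("depth by size",c["mtx"][0][0]*.05/110)
for dz in(0.01,0,-.005,-.01):
    X=ray(c,(250,246),p[2]+dz);q=X-p;print(dz,"du dv",(e@q[:2]).round(4),(f@q[:2]).round(4),"depth",(R@X+c["t"])[2].round(4))
```

```text
cam-tcp [-0.00631233  0.06697504  0.12569309] axis [ 0.02562881 -0.26763311 -0.96317998] f 335.4349066993868 tcp px [250.29322739 265.2067184 ] tip px [250.03071289 245.63991911]
depth by size 0.1524704121360849
0.01 du dv 0.0133 -0.0002 depth 0.1259
0 du dv 0.0087 -0.0001 depth 0.1368
-0.005 du dv 0.0063 -0.0001 depth 0.1423
-0.01 du dv 0.004 -0.0001 depth 0.1477
```

Call:
jog_arm(dr=[[0, 0, 0], [0, 0, 0], [0, 0, 0], [0, 0, 0], [0, 0, 0], [0, 0, 0], [0, 0, 0], [0, 0, 0], [0, 0, 0], [0, 0, 0]], translation=[[0.5, 0, -1], [1, 0, -1], [1, 0.2, -1], [1, 0.4, -0.5], [1, 0.4, 0], [1, 0.4, 0], [1, 0.4, 0], [1, 0.4, 0], [1, 0.4, 0], [1, 0.4, 0]], jaw=[0.4, 0.4, 0.4, 0.4, 0.4, 0.4, 0.4, 0.4, 0.4, 0.4])

```text
clock: 8.4
position: [0.5206, -0.0419, 0.197]
ee_rot: [0.678, 0.736, -0.0, -0.0]
ft_force: [1.5, 0.8, -0.0]
grip_width: 0.563
grasp_force: 41.8
```

Call:
jog_arm(dr=[[0, 0, 0], [0, 0, 0], [0, 0, 0], [0, 0, 0], [0, 0, 0], [0, 0, 0], [0, 0, 0], [0, 0, 0], [0, 0, 0], [0, 0, 0]], translation=[[1, 0.2, 0], [1, 0, 0], [1, 0, 0], [1, 0, 0], [1, 0, 0], [1, 0, 0], [1, 0, 0], [1, 0, 0], [1, 0, 0], [1, 0, 0]], jaw=[0.4, 0.4, 0.4, 0.4, 0.4, 0.4, 0.4, 0.4, 0.4, 0.4])

```text
clock: 9.4
position: [0.5047, 0.2074, 0.197]
ee_rot: [0.677, 0.736, -0.0, -0.0]
ft_force: [1.2, -0.1, 0.6]
grip_width: 0.556
grasp_force: 41.8
```

Call:
jog_arm(dr=[[0, 0, 0], [0, 0, 0], [0, 0, 0], [0, 0, 0], [0, 0, 0]], translation=[[1, 0, 0], [1, 0, 0], [0.5, 0, 0], [0, 0, 0], [0, 0, 0]], jaw=[0.4, 0.4, 0.4, 0.4, 0.4])

```text
clock: 9.9
position: [0.5003, 0.2674, 0.1973]
ee_rot: [0.678, 0.735, -0.0, 0.0]
ft_force: [-1.0, 0.1, -1.8]
grip_width: 0.554
grasp_force: 41.8
```

```bash
cat > o.py <<'E'
from workcell import manip
import numpy as np
o=manip.get_obs();p=o["position"];a=np.radians(4.75);e=np.array([-np.sin(a),np.cos(a)]);f=np.array([np.cos(a),np.sin(a)])
print("u %.4f v %.4f z %.4f"%(e@p[:2],f@p[:2],p[2]),o["ft_force"].round(1),o["ee_rot"].round(4),o["grip_width"],o["clock"])
E
python3 o.py
```

```text
u 0.2251 v 0.5207 z 0.1973 [-1.   0.1 -1.8] [ 6.778e-01  7.352e-01 -4.000e-04  2.000e-04] 0.5542919599087505 9.9
```

Call:
jog_arm(dr=[[0, 0, 0], [0, 0, 0], [0, 0, 0], [0, 0, 0], [0, 0, 0]], translation=[[0.04, 0.06, 1], [0, 0, 1], [0, 0, 0.5], [0, 0, 0.16], [0, 0, 0]], jaw=[0.4, 0.4, 0.4, 0.4, 0.4])

```text
clock: 10.4
position: [0.5018, 0.2692, 0.1312]
ee_rot: [0.678, 0.735, -0.0, 0.0]
ft_force: [-0.2, 0.2, -0.9]
grip_width: 0.557
grasp_force: 41.8
```

```bash
python3 w.py wrist w3
python3 - <<'E'
import cv2
from workcell import optics
c=optics.camera("scene")["color"];w=cv2.imread("pics/w3.png")
s=cv2.resize(c[110:220,165:285],None,fx=3.2,fy=3.2,interpolation=2)[:,:,::-1]
s=cv2.resize(s,(400,384));cv2.imwrite("pics/j3.png",cv2.hconcat([s,w[:, 60:460]]))
E
```

```text
u 0.2267 v 0.5223 z 0.1312 [-0.2  0.2 -0.9] 10.4
[176. 683.]
[253. 686.]
[319. 697.]
```

View pics/j3.png

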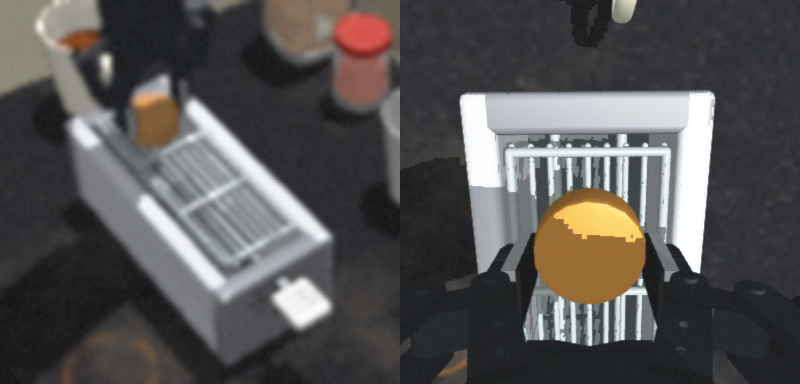

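Run:
```python
from h import *;import pickle
c=pickle.load(open("w.pkl","rb"))
a=np.radians(4.75);e=np.array([-np.sin(a),np.cos(a)]);f=np.array([np.cos(a),np.sin(a)])
for n,px,z in[("far",(249,152),.104),("near",(250,291),.104),("L",(171,170),.104),("Rr",(326,170),.104),("patty",(250,246),.126),("patty",(250,246),.122)]:
    X=ray(c,px,z)[:2];print(n,(e@X).round(4),(f@X).round(4))
```

```text
far 0.2708 0.5214
near 0.1994 0.5217
L 0.2625 0.4854
Rr 0.2623 0.5568
patty 0.2346 0.5217
patty 0.2327 0.5217
```

The wrist view puts the bay centre at u=0.2351, v=0.521 and the patty at about u=0.2335, so it is centred to about 1.5 mm. Lower and release.

Call:
jog_arm(dr=[[0, 0, 0], [0, 0, 0], [0, 0, 0]], translation=[[0.06, 0, 0.08], [0, 0, 0.04], [0, 0, 0]], jaw=[0.4, 0.4, 0.4])

```text
clock: 10.8
position: [0.5014, 0.2716, 0.1281]
ee_rot: [0.677, 0.736, 0.0, -0.0]
ft_force: [-0.6, 0.4, -0.8]
grip_width: 0.56
grasp_force: 41.8
```

Call:
jog_arm(dr=[[0, 0, 0], [0, 0, 0], [0, 0, 0]], translation=[[0, 0, 0.05], [0, 0, 0.04], [0, 0, 0]], jaw=[0.4, 0.4, 0.4])

```text
clock: 11.1
position: [0.5015, 0.2715, 0.1262]
ee_rot: [0.677, 0.736, 0.0, -0.0]
ft_force: [-1.7, -0.5, 5.9]
grip_width: 0.555
grasp_force: 42.4
```

Call:
jog_arm(dr=[[0, 0, 0], [0, 0, 0], [0, 0, 0], [0, 0, 0], [0, 0, 0], [0, 0, 0], [0, 0, 0], [0, 0, 0], [0, 0, 0]], translation=[[0, 0, 0], [0, 0, 0], [0, 0, 0], [0, 0, -0.4], [0, 0, -1], [0, 0, -1], [0, 0, -0.6], [-1, 0, 0], [-1, 0, 0]], jaw=[0.65, 0.74, 0.74, 0.74, 0.74, 0.74, 0.74, 0.74, 0.74])

```text
clock: 12.0
position: [0.5056, 0.2216, 0.2015]
ee_rot: [0.677, 0.736, 0.001, 0.0]
ft_force: [0.2, -1.2, -0.0]
grip_width: 0.741
grasp_force: 0.0
```

Call:
jog_arm(dr=[[0, 0, 0], [0, 0, 0], [0, 0, 0], [0, 0, 0], [0, 0, 0], [0, 0, 0], [0, 0, 0], [0, 0, 0], [0, 0, 0], [0, 0, 0]], translation=[[-1, 0, 0], [-1, 0, 0], [-1, 0, 0], [-1, 0, 0], [-1, 0, 0], [-1, 0, 0], [-1, 0, 0], [-1, 0, 0], [-1, 0, 0], [-1, 0, 0]], jaw=[0.74, 0.74, 0.74, 0.74, 0.74, 0.74, 0.74, 0.74, 0.74, 0.74])

```text
clock: 13.0
position: [0.5259, -0.0286, 0.201]
ee_rot: [0.677, 0.736, 0.0, -0.0]
ft_force: [1.0, -0.8, -0.6]
grip_width: 0.744
grasp_force: 0.0
```

Call:
jog_arm(dr=[[0, 0, 0], [0, 0, 0], [0, 0, 0], [0, 0, 0], [0, 0, 0], [0, 0, 0], [0, 0, 0], [0, 0, 0], [0, 0, 0], [0, 0, 0]], translation=[[-1, 0, 0], [-1, 0, 0], [-1, 0, 0], [-1, 0, 0], [-1, 0, 0], [-1, 0, 0], [-1, 0, 0.5], [-1, 0, 0.5], [-1, 0, 0.5], [-0.9, 0.06, 0.5]], jaw=[0.74, 0.74, 0.74, 0.74, 0.74, 0.74, 0.74, 0.74, 0.74, 0.74])

```text
clock: 14.0
position: [0.5477, -0.2754, 0.1504]
ee_rot: [0.678, 0.735, 0.0, -0.0]
ft_force: [0.5, -0.7, 0.7]
grip_width: 0.738
grasp_force: 0.0
```

Call:
jog_arm(dr=[[0, 0, 0], [0, 0, 0], [0, 0, 0]], translation=[[0, 0, 0.8], [0, 0, 0], [0, 0, 0]], jaw=[0.74, 0.74, 0.74])

```text
clock: 14.3
position: [0.5478, -0.2737, 0.131]
ee_rot: [0.677, 0.736, -0.0, -0.0]
ft_force: [0.2, 0.4, 0.2]
grip_width: 0.743
grasp_force: 0.0
```

```bash
cat > m.py <<'E'
# wrist view: brown discs -> (u,v) on plane z
import sys;from h import *;import pickle
from workcell import manip,optics
exec(open("o.py").read())
c=optics.camera("wrist");im=c["color"];pickle.dump(c,open("w.pkl","wb"))
g=cv2.GaussianBlur(cv2.cvtColor(im,cv2.COLOR_RGB2GRAY),(0,0),1)
h=cv2.HoughCircles(g,cv2.HOUGH_GRADIENT_ALT,1.5,40,param1=150,param2=.7,minRadius=20,maxRadius=70)
for q in (h[0] if h is not None else []):
    X=ray(c,q[:2],float(sys.argv[1]))[:2];print("circle",q.round(1),"u %.4f v %.4f"%(e@X,f@X))
cv2.imwrite("pics/%s.png"%sys.argv[2],im[:,:,::-1])
E
python3 m.py .046 w4
```

```text
u -0.3182 v 0.5233 z 0.1310 [0.2 0.4 0.2] [ 6.774e-01  7.357e-01 -0.000e+00 -3.000e-04] 0.7428001554660268 14.3
circle [255.  208.5  37.3] u -0.3204 v 0.5259
circle [363.  243.   32.6] u -0.3450 v 0.5989
```

Call:
jog_arm(dr=[[0, 0, 0], [0, 0, 0], [0, 0, 0], [0, 0, 0], [0, 0, 0], [0, 0, 0]], translation=[[-0.12, 0.06, 1], [0, 0, 1], [0, 0, 1], [0, 0, 0.2], [0, 0, 0], [0, 0, 0]], jaw=[0.74, 0.74, 0.74, 0.74, 0.74, 0.74])

```text
clock: 14.95
position: [0.5504, -0.2773, 0.0525]
ee_rot: [0.677, 0.736, 0.0, 0.001]
ft_force: [-0.3, 0.5, 0.7]
grip_width: 0.742
grasp_force: 0.0
```

Call:
jog_arm(dr=[[0, 0, 0], [0, 0, 0], [0, 0, 0], [0, 0, 0], [0, 0, 0], [0, 0, 0]], translation=[[0, 0, 0], [0, 0, 0], [0, 0, 0], [0, 0, 0], [0, 0, 0], [0, 0, 0]], jaw=[0.4, 0.4, 0.4, 0.4, 0.4, 0.4])

```text
clock: 15.55
position: [0.5505, -0.2773, 0.0528]
ee_rot: [0.677, 0.736, 0.001, 0.001]
ft_force: [-2.7, 1.9, 10.0]
grip_width: 0.556
grasp_force: 39.7
```

Call:
jog_arm(dr=[[0, 0, 0], [0, 0, 0], [0, 0, 0], [0, 0, 0], [0, 0, 0], [0, 0, 0], [0, 0, 0]], translation=[[0, 0, -0.4], [0, 0, -1], [0, 0, -1], [0, 0, -1], [0, 0, -1], [0, 0, -1], [0, 0, -0.6]], jaw=[0.4, 0.4, 0.4, 0.4, 0.4, 0.4, 0.4])

```text
clock: 16.25
position: [0.5499, -0.2776, 0.2035]
ee_rot: [0.678, 0.735, 0.001, 0.001]
ft_force: [0.0, -0.1, -1.1]
grip_width: 0.558
grasp_force: 41.5
```

```bash
python3 o.py
```

```text
u -0.3221 v 0.5250 z 0.2035 [ 0.  -0.1 -1.1] [6.776e-01 7.354e-01 7.000e-04 1.200e-03] 0.5575211369658625 16.25
```

Call:
jog_arm(dr=[[0, 0, 0], [0, 0, 0], [0, 0, 0], [0, 0, 0], [0, 0, 0], [0, 0, 0], [0, 0, 0], [0, 0, 0], [0, 0, 0], [0, 0, 0]], translation=[[0.5, 0, 0], [1, 0, 0], [1, 0, 0], [1, 0, 0], [1, 0, 0], [1, 0, 0], [1, 0, 0], [1, 0, 0], [1, 0, 0], [1, 0, 0]], jaw=[0.4, 0.4, 0.4, 0.4, 0.4, 0.4, 0.4, 0.4, 0.4, 0.4])

```text
clock: 17.25
position: [0.5289, -0.0382, 0.1995]
ee_rot: [0.677, 0.736, -0.0, -0.001]
ft_force: [0.8, 0.5, -1.3]
grip_width: 0.555
grasp_force: 41.5
```

Call:
jog_arm(dr=[[0, 0, 0], [0, 0, 0], [0, 0, 0], [0, 0, 0], [0, 0, 0], [0, 0, 0], [0, 0, 0], [0, 0, 0], [0, 0, 0], [0, 0, 0]], translation=[[1, 0, 0], [1, 0, 0], [1, 0, 0], [1, 0, 0], [1, 0, 0], [1, 0, 0], [1, 0, 0], [1, -0.12, 0], [1, 0, 0], [0.8, 0, 0]], jaw=[0.4, 0.4, 0.4, 0.4, 0.4, 0.4, 0.4, 0.4, 0.4, 0.4])

```text
clock: 18.25
position: [0.5054, 0.2058, 0.1996]
ee_rot: [0.677, 0.736, -0.001, -0.0]
ft_force: [0.5, 0.3, -0.7]
grip_width: 0.558
grasp_force: 41.5
```

Call:
jog_arm(dr=[[0, 0, 0], [0, 0, 0], [0, 0, 0], [0, 0, 0], [0, 0, 0], [0, 0, 0]], translation=[[0, 0, 0], [0, 0, 0.6], [0, 0, 1], [0, 0, 1], [0, 0, 0.2], [0, 0, 0]], jaw=[0.4, 0.4, 0.4, 0.4, 0.4, 0.4])

```text
clock: 18.85
position: [0.5065, 0.2022, 0.1299]
ee_rot: [0.678, 0.735, -0.001, -0.0]
ft_force: [-0.8, -0.2, -1.0]
grip_width: 0.557
grasp_force: 41.6
```

```bash
python3 m.py .128 w5
```

```text
u 0.1596 v 0.5215 z 0.1299 [-0.8 -0.2 -1. ] [ 6.781e-01  7.350e-01 -1.200e-03 -1.000e-04] 0.557252802845334 18.85
circle [247.5  84.   64.3] u 0.2321 v 0.5201
circle [249.  265.5  52.3] u 0.1602 v 0.5204
```

View pics/w5.png

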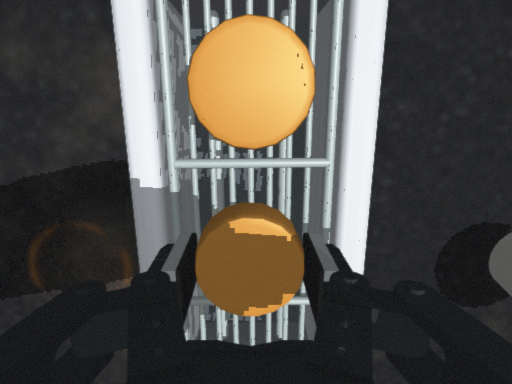

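Patty 1 is in the bay at (250,84), cleanly between its wires. The held one is centred at about (250,262), and its bay wires are at rows 162 and 300, so it needs about +3 mm in u.

Call:
jog_arm(dr=[[0, 0, 0], [0, 0, 0], [0, 0, 0]], translation=[[0.12, 0, 0], [0, 0, 0.07], [0, 0, 0.05]], jaw=[0.4, 0.4, 0.4])

```text
clock: 19.2
position: [0.5071, 0.2072, 0.1285]
ee_rot: [0.677, 0.736, 0.001, 0.0]
ft_force: [-1.8, -0.0, 5.2]
grip_width: 0.555
grasp_force: 42.1
```

```bash
python3 o.py
```

```text
u 0.1645 v 0.5225 z 0.1285 [-1.8 -0.   5.2] [0.6773 0.7357 0.0008 0.    ] 0.5548269287257482 19.2
```

Call:
jog_arm(dr=[[0, 0, 0], [0, 0, 0], [0, 0, 0], [0, 0, 0], [0, 0, 0], [0, 0, 0], [0, 0, 0], [0, 0, 0], [0, 0, 0]], translation=[[0, 0, 0], [0, 0, 0], [0, 0, 0], [0, 0, -0.4], [0, 0, -1], [0, 0, -1], [0, 0, -0.5], [-1, 0, 0], [-1, 0, 0]], jaw=[0.65, 0.74, 0.74, 0.74, 0.74, 0.74, 0.74, 0.74, 0.74])

```text
clock: 20.1
position: [0.5109, 0.1568, 0.2007]
ee_rot: [0.677, 0.736, 0.0, 0.0]
ft_force: [-0.6, -1.3, -1.0]
grip_width: 0.741
grasp_force: 0.0
```

Call:
jog_arm(dr=[[0, 0, 0], [0, 0, 0], [0, 0, 0], [0, 0, 0], [0, 0, 0], [0, 0, 0], [0, 0, 0], [0, 0, 0], [0, 0, 0], [0, 0, 0]], translation=[[-1, 0, 0], [-1, 0, 0], [-1, 0, 0], [-1, 0, 0], [-1, 0, 0], [-1, 0, 0], [-1, 0, 0], [-1, 0, 0], [-1, 0, 0], [-1, 0, 0]], jaw=[0.74, 0.74, 0.74, 0.74, 0.74, 0.74, 0.74, 0.74, 0.74, 0.74])

```text
clock: 21.1
position: [0.5312, -0.0933, 0.2003]
ee_rot: [0.677, 0.736, 0.0, -0.0]
ft_force: [0.0, 0.4, -0.8]
grip_width: 0.739
grasp_force: 0.0
```

Call:
jog_arm(dr=[[0, 0, 0], [0, 0, 0], [0, 0, 0], [0, 0, 0], [0, 0, 0], [0, 0, 0], [0, 0, 0], [0, 0, 0], [0, 0, 0], [0, 0, 0]], translation=[[-1, 0, 0], [-1, 0, 0], [-1, 0.5, 0], [-1, 0.5, 0], [-1, 0.5, 0], [-1, 0.5, 0], [-1, 0.5, 0], [-1, 0.5, 0], [-0.4, 0, 1], [0, 0, 1]], jaw=[0.74, 0.74, 0.74, 0.74, 0.74, 0.74, 0.74, 0.74, 0.74, 0.74])

```text
clock: 22.1
position: [0.623, -0.2982, 0.1497]
ee_rot: [0.678, 0.735, -0.001, 0.001]
ft_force: [-0.6, -0.2, -0.6]
grip_width: 0.737
grasp_force: 0.0
```

Call:
jog_arm(dr=[[0, 0, 0], [0, 0, 0], [0, 0, 0]], translation=[[0, 0, 0.8], [0, 0, 0], [0, 0, 0]], jaw=[0.74, 0.74, 0.74])

```text
clock: 22.4
position: [0.6233, -0.2955, 0.1306]
ee_rot: [0.677, 0.736, -0.0, -0.0]
ft_force: [-0.3, -0.3, 1.0]
grip_width: 0.743
grasp_force: 0.0
```

```bash
python3 m.py .046 w6
```

```text
u -0.3461 v 0.5967 z 0.1306 [-0.3 -0.3  1. ] [ 6.775e-01  7.356e-01 -1.000e-04 -1.000e-04] 0.7427436469683484 22.4
circle [250.5 202.5  37.5] u -0.3442 v 0.5964
```

Call:
jog_arm(dr=[[0, 0, 0], [0, 0, 0], [0, 0, 0], [0, 0, 0], [0, 0, 0], [0, 0, 0]], translation=[[0.08, 0, 1], [0, 0, 1], [0, 0, 1], [0, 0, 0.15], [0, 0, 0], [0, 0, 0]], jaw=[0.74, 0.74, 0.74, 0.74, 0.74, 0.74])

```text
clock: 23.05
position: [0.624, -0.2942, 0.0536]
ee_rot: [0.677, 0.736, 0.0, 0.001]
ft_force: [-0.2, -0.5, 0.8]
grip_width: 0.741
grasp_force: 0.0
```

Call:
jog_arm(dr=[[0, 0, 0], [0, 0, 0], [0, 0, 0], [0, 0, 0], [0, 0, 0], [0, 0, 0]], translation=[[0, 0, 0], [0, 0, 0], [0, 0, 0], [0, 0, 0], [0, 0, 0], [0, 0, 0]], jaw=[0.4, 0.4, 0.4, 0.4, 0.4, 0.4])

```text
clock: 23.65
position: [0.624, -0.294, 0.0539]
ee_rot: [0.677, 0.736, 0.001, 0.001]
ft_force: [-1.3, 1.9, 9.3]
grip_width: 0.557
grasp_force: 39.8
```

Call:
jog_arm(dr=[[0, 0, 0], [0, 0, 0], [0, 0, 0], [0, 0, 0], [0, 0, 0], [0, 0, 0], [0, 0, 0]], translation=[[0, 0, -0.4], [0, 0, -1], [0, 0, -1], [0, 0, -1], [0, 0, -1], [0, 0, -1], [0, 0, -0.6]], jaw=[0.4, 0.4, 0.4, 0.4, 0.4, 0.4, 0.4])

```text
clock: 24.35
position: [0.6235, -0.2941, 0.2046]
ee_rot: [0.678, 0.735, 0.001, 0.001]
ft_force: [0.2, 0.5, -0.2]
grip_width: 0.554
grasp_force: 41.3
```

```bash
python3 o.py
```

```text
u -0.3447 v 0.5970 z 0.2046 [ 0.2  0.5 -0.2] [6.776e-01 7.354e-01 6.000e-04 1.400e-03] 0.5535597575419114 24.35
```

Call:
jog_arm(dr=[[0, 0, 0], [0, 0, 0], [0, 0, 0], [0, 0, 0], [0, 0, 0], [0, 0, 0], [0, 0, 0], [0, 0, 0], [0, 0, 0], [0, 0, 0]], translation=[[0.4, -0.5, 0], [1, -0.5, 0], [1, -0.5, 0], [1, -0.5, 0], [1, -0.5, 0], [1, -0.5, 0], [1, 0, 0], [1, 0, 0], [1, 0, 0], [1, 0, 0]], jaw=[0.4, 0.4, 0.4, 0.4, 0.4, 0.4, 0.4, 0.4, 0.4, 0.4])

```text
clock: 25.35
position: [0.5288, -0.0646, 0.2018]
ee_rot: [0.678, 0.735, 0.0, -0.0]
ft_force: [0.2, -0.1, -0.8]
grip_width: 0.554
grasp_force: 41.3
```

Call:
jog_arm(dr=[[0, 0, 0], [0, 0, 0], [0, 0, 0], [0, 0, 0], [0, 0, 0], [0, 0, 0], [0, 0, 0], [0, 0, 0], [0, 0, 0], [0, 0, 0]], translation=[[1, 0, 0], [1, 0, 0], [1, 0, 0], [1, 0, 0], [1, 0, 0], [1, 0, 0], [1, 0, 0], [1, 0, 0], [0, 0, 0.5], [0, 0, 0]], jaw=[0.4, 0.4, 0.4, 0.4, 0.4, 0.4, 0.4, 0.4, 0.4, 0.4])

```text
clock: 26.35
position: [0.5118, 0.1337, 0.1878]
ee_rot: [0.677, 0.736, -0.001, -0.0]
ft_force: [-0.2, 0.3, -0.8]
grip_width: 0.557
grasp_force: 41.3
```

Call:
jog_arm(dr=[[0, 0, 0], [0, 0, 0], [0, 0, 0], [0, 0, 0]], translation=[[0, 0, 1], [0, 0, 1], [0, 0, 0.3], [0, 0, 0]], jaw=[0.4, 0.4, 0.4, 0.4])

```text
clock: 26.75
position: [0.5124, 0.1326, 0.1312]
ee_rot: [0.678, 0.735, -0.001, -0.0]
ft_force: [0.3, 0.1, 0.6]
grip_width: 0.55
grasp_force: 41.4
```

```bash
python3 m.py .128 w7
```

```text
u 0.0897 v 0.5216 z 0.1312 [0.3 0.1 0.6] [ 6.781e-01  7.350e-01 -9.000e-04 -1.000e-04] 0.5498160941443095 26.75
circle [252.   90.   62.9] u 0.1602 v 0.5219
circle [252.  259.5  50. ] u 0.0924 v 0.5218
```

View pics/w7.png

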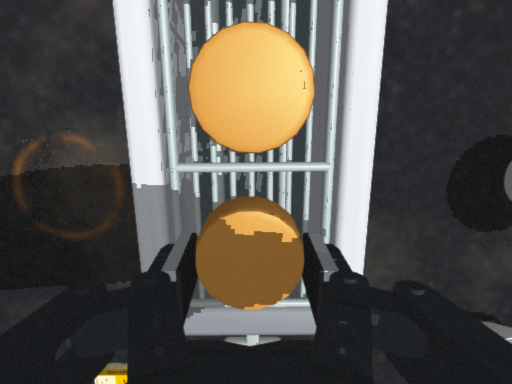

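The middle patty at (252,88) is inside its bay. The held one is at (251,253) with bay wires at rows 167 and 303, so I shift about −2 mm in u and lower.

Call:
jog_arm(dr=[[0, 0, 0], [0, 0, 0], [0, 0, 0]], translation=[[-0.12, 0, 0], [0, 0, 0.08], [0, 0, 0.02]], jaw=[0.4, 0.4, 0.4])

```text
clock: 27.1
position: [0.5136, 0.1306, 0.1298]
ee_rot: [0.678, 0.735, 0.001, 0.0]
ft_force: [0.6, -1.2, 4.0]
grip_width: 0.551
grasp_force: 41.9
```

```bash
python3 o.py
```

```text
u 0.0877 v 0.5226 z 0.1298 [ 0.6 -1.2  4. ] [6.777e-01 7.354e-01 7.000e-04 3.000e-04] 0.5506841980939204 27.1
```

Call:
jog_arm(dr=[[0, 0, 0], [0, 0, 0], [0, 0, 0], [0, 0, 0], [0, 0, 0], [0, 0, 0], [0, 0, 0], [0, 0, 0]], translation=[[0, 0, 0], [0, 0, 0], [0, 0, 0], [0, 0, -0.4], [0, 0, -1], [0, 0, -1], [0, 0, -0.4], [0, 0, 0]], jaw=[0.65, 0.74, 0.74, 0.74, 0.74, 0.74, 0.74, 0.74])

```text
clock: 27.9
position: [0.5137, 0.1312, 0.2005]
ee_rot: [0.677, 0.736, 0.001, 0.0]
ft_force: [-0.7, -0.1, -0.6]
grip_width: 0.742
grasp_force: 0.0
```

Call:
jog_arm(dr=[[0, 0, 0], [0, 0, 0], [0, 0, 0], [0, 0, 0], [0, 0, 0], [0, 0, 0], [0, 0, 0], [0, 0, 0]], translation=[[-1, 0, 0], [-1, 0, 0], [-1, 0, 0], [-0.9, 0, 0], [0, 0, 0], [0, 0, 0], [0, 0, 0], [0, 0, 0]], jaw=[0, 0, 0, 0, 0, 0, 0, 0])

```text
clock: 28.7
position: [0.5208, 0.0347, 0.1986]
ee_rot: [0.677, 0.736, -0.0, -0.0]
ft_force: [0.8, -0.1, -0.4]
grip_width: 0.003
grasp_force: 0.0
```

```bash
python3 w.py wrist w8
python3 - <<'E'
import cv2,pickle
from workcell import optics
t=optics.camera("top");pickle.dump(t,open("t.pkl","wb"));c=t["color"];w=cv2.imread("pics/w8.png")
s=cv2.resize(c[155:255,140:270],(390,300),interpolation=2)[:,:,::-1]
cv2.imwrite("pics/j8.png",cv2.hconcat([s,cv2.resize(w,(400,300))]))
E
```

```text
u -0.0085 v 0.5219 z 0.1986 [ 0.8 -0.1 -0.4] 28.7
[176. 457.]
[252. 462.]
[318. 476.]
```

View pics/j8.png

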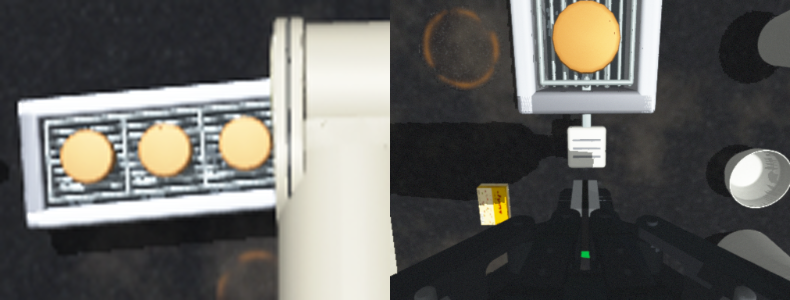

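The top view shows all three patties inside their bays in a row. The wrist view shows the shut fingers just short of the lever pad, which is at wrist px (252,187).

Run:
```python
from h import *;import pickle
c=pickle.load(open("w.pkl","rb"));im=c["color"]
a=np.radians(4.75);e=np.array([-np.sin(a),np.cos(a)]);f=np.array([np.cos(a),np.sin(a)])
m=im.min(2)>190;m[:155]=0;m[230:]=0;m[:,:210]=0;m[:,300:]=0
for ce,s,mm in blobs(m,100):
    X=ray(c,ce,.0865)[:2];x,y,w,h=s[:4];P=ray(c,(x-.5,y-.5),.0865);Q=ray(c,(x+w-.5,y+h-.5),.0865);print(ce,s,"u %.4f v %.4f"%(e@X,f@X),"size",e@(P-Q)[:2],f@(Q-P)[:2])
```

```text
[254.57620164 181.10550996] [ 228  155   48   59 1706] u 0.0010 v 0.5245 size 0.04426147204302809 0.03499109442372834
```

Call:
jog_arm(dr=[[0, 0, 0], [0, 0, 0], [0, 0, 0], [0, 0, 0], [0, 0, 0]], translation=[[0.06, 0, 0.6], [0, 0, 1], [0, 0, 1], [0, 0, 0.8], [0, 0, 0]], jaw=[0, 0, 0, 0, 0])

```text
clock: 29.3
position: [0.5192, 0.0354, 0.1118]
ee_rot: [0.677, 0.736, -0.002, -0.001]
ft_force: [-0.2, -0.3, 0.8]
grip_width: 0.0
grasp_force: 0.0
```

```bash
python3 o.py
```

```text
u -0.0078 v 0.5204 z 0.1118 [-0.2 -0.3  0.8] [ 0.6773  0.7357 -0.0019 -0.001 ] 0.00026468338884520765 29.3
```

Call:
jog_arm(dr=[[0, 0, 0], [0, 0, 0], [0, 0, 0]], translation=[[0.1, 0.04, 0.08], [0, 0, 0.04], [0, 0, 0]], jaw=[0, 0, 0])

```text
clock: 29.6
position: [0.5222, 0.0381, 0.1118]
ee_rot: [0.677, 0.736, 0.001, 0.0]
ft_force: [-0.8, -0.3, -0.8]
grip_width: -0.001
grasp_force: 0.0
```

Call:
jog_arm(dr=[[0, 0, 0], [0, 0, 0]], translation=[[0, 0, 0.04], [0, 0, 0]], jaw=[0, 0])

```text
clock: 29.8
position: [0.5217, 0.0378, 0.1103]
ee_rot: [0.677, 0.736, 0.0, 0.0]
ft_force: [-0.1, 0.6, 0.3]
grip_width: -0.004
grasp_force: 0.0
```

Call:
jog_arm(dr=[[0, 0, 0], [0, 0, 0]], translation=[[0, 0, 0.04], [0, 0, 0]], jaw=[0, 0])

```text
clock: 30.0
position: [0.5216, 0.0378, 0.109]
ee_rot: [0.678, 0.736, 0.0, -0.0]
ft_force: [0.5, -0.0, 0.5]
grip_width: 0.001
grasp_force: 0.0
```

Call:
jog_arm(dr=[[0, 0, 0], [0, 0, 0]], translation=[[0, 0, 0.04], [0, 0, 0]], jaw=[0, 0])

```text
clock: 30.2
position: [0.5216, 0.0377, 0.1079]
ee_rot: [0.678, 0.736, -0.0, -0.0]
ft_force: [0.6, -0.1, 0.0]
grip_width: -0.002
grasp_force: 0.0
```

Call:
jog_arm(dr=[[0, 0, 0], [0, 0, 0]], translation=[[0, 0, 0.04], [0, 0, 0]], jaw=[0, 0])

```text
clock: 30.4
position: [0.5216, 0.0377, 0.1069]
ee_rot: [0.678, 0.736, -0.0, -0.0]
ft_force: [0.1, 0.5, -0.3]
grip_width: -0.002
grasp_force: 0.0
```

Call:
jog_arm(dr=[[0, 0, 0], [0, 0, 0]], translation=[[0, 0, 0.04], [0, 0, 0]], jaw=[0, 0])

```text
clock: 30.6
position: [0.5215, 0.0378, 0.1059]
ee_rot: [0.677, 0.736, -0.0, -0.0]
ft_force: [0.5, -0.3, -0.5]
grip_width: -0.006
grasp_force: 0.0
```

Call:
jog_arm(dr=[[0, 0, 0], [0, 0, 0]], translation=[[0, 0, 0.04], [0, 0, 0]], jaw=[0, 0])

```text
clock: 30.8
position: [0.5217, 0.0377, 0.1051]
ee_rot: [0.678, 0.735, 0.0, -0.0]
ft_force: [-0.5, 0.3, 3.4]
grip_width: 0.002
grasp_force: 1.9
```

Call:
jog_arm(dr=[[0, 0, 0], [0, 0, 0]], translation=[[0, 0, 0.04], [0, 0, 0]], jaw=[0, 0])

```text
clock: 31.0
position: [0.5217, 0.0378, 0.104]
ee_rot: [0.678, 0.736, 0.0, 0.0]
ft_force: [-0.6, -0.1, 5.0]
grip_width: -0.0
grasp_force: 2.0
```

Contact comes at TCP z≈0.1053 (0.1055 from the geometry), so the half-way target is z≈0.0933.

Call:
jog_arm(dr=[[0, 0, 0], [0, 0, 0], [0, 0, 0], [0, 0, 0], [0, 0, 0], [0, 0, 0]], translation=[[0, 0, 0.12], [0, 0, 0.12], [0, 0, 0.12], [0, 0, 0.07], [0, 0, 0], [0, 0, 0]], jaw=[0, 0, 0, 0, 0, 0])

```text
clock: 31.6
position: [0.5218, 0.0378, 0.0935]
ee_rot: [0.678, 0.735, 0.0, -0.0]
ft_force: [-1.4, 0.1, 6.9]
grip_width: -0.001
grasp_force: 3.6
```

Call:
jog_arm(dr=[[0, 0, 0], [0, 0, 0], [0, 0, 0]], translation=[[0, 0, 0], [0, 0, 0], [0, 0, 0]], jaw=[0, 0, 0])

```text
clock: 31.9
position: [0.5217, 0.0377, 0.0935]
ee_rot: [0.678, 0.736, 0.0, -0.0]
ft_force: [-2.0, -0.2, 7.3]
grip_width: -0.001
grasp_force: 3.6
```

```bash
python3 m.py .110 w9; python3 -c "
from workcell import manip
print(manip.hand_in())"
```

```text
u -0.0056 v 0.5231 z 0.0935 [-2.  -0.2  7.3] [ 6.775e-01  7.355e-01  2.000e-04 -0.000e+00] -0.0013866974885060833 31.9
the job is handed in; nothing more can be done
None
```

All three patties lie flat in a row, one in each bay, and I handed the job in at about 32 s while holding the lever about 11.8 mm down at 7.3 N; the mug, matchbox and bowl were not touched.

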